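Lock the hammer-head stop into the carver's slotted rail

ROBOT

A 6-joint arm with a two-finger parallel gripper is mounted at the origin on a cart in front of the work surface, level with it; the furniture and walls round the work are solid. World frame = base frame: x ahead of the robot, y to its left, z up, the work surface at z = 0. Lengths are in mm, angles in degrees, forces in N, time in s.
With the tool pointing down it reaches from about 350 to 850 mm from the base axis. Payload 8.1 kg.
Tool frame: the origin (TCP) lies midway between the tips of the shut fingers; the grasp point (between the pads) lies 19 mm behind it; x points along the fingers, y is the direction in which the jaws open and shut, and the axes are right-handed (so a half turn about x gives the same grasp; the last joint's range is limited). The gripper opens to 85 mm and grips with 20 to 120 N. Pads are 22 mm wide; open, the fingers measure 114 mm over their backs; the gripper's body (76 mm by 85 mm) begins 54 mm behind the grasp point. The pads swing forward as they close: fully open they stand 13 mm farther back than shut.
Start: joints at [69.19, 7.471, 85.268, -0, 87.261, -4.893], TCP at [164.522, 577.008, 231.292] pointing down, gripper open.
Joint ranges: [-169.43, 169.43], [-51.17, 129.36], [1.28, 143.12], [-76.62, 256.62], [0, 156.53], [-152.29, 152.29]. Speed limits (degrees/s): [136.94, 136.94, 159.86, 180, 180, 180].

INTERFACE

Orientations are given as [roll, pitch, yaw] about the fixed x, y, z axes, in that order (R = Rz(yaw) Ry(pitch) Rx(roll)).
In Python, from bench import r, snapshot, workorder gives the robot as it stands.
- The arm moves only by the tool send_rows, never from a script. Its arguments are lists of equal length, an entry for each row: "offset": the shift along the tool's x, y, z in cm, a list of three; "dr": the turn, a rotation vector about the tool's x, y, z in degrees, a list of three; "grip": the opening in per cent of the stroke, from 0 (shut) to 100 (fully open). In form: {"offset": [[dx, dy, dz], ...], "dr": [[rx, ry, rz], ...], "grip": [grip, ...]}. A call has 1 to 5 rows; each row shifts and turns the commanded pose from where the row before left it, along the tool's axes as they then stand; what a row does not reach is not made up. A row lasts 1/8 s, in which the tool goes at most 62.5 mm and 10.7 degrees, less where a joint would pass 70% of its speed; a pose out of reach is approached as far as the arm can. A call with a gripper value outside its range is refused whole. The fingers move at their own pace and stop on an object; "force" is the grip in N (left out, the last holds). Time passes only in rows, so rows that do not move let the fingers close. It gives the time, the measured TCP pose, the force and the opening at its end, in the units of the state.
- r.sense(): the state, without advancing time (a new reading comes with each control period).
- snapshot(name): name is "scene" or "top" or "wrist"; returns a dict with "pixels" (384x512x3 uint8, red, green, blue), "fx", "fy", "cx", "cy" (pixels), "world_to_cam" (4x4, takes a point from world to camera coordinates). Camera axes: x right, y up, looking along -z (the intrinsics and any distortion apply to the point x, -y, -z); pixel columns grow to the right and rows downward; lengths in mm; the calibration is good to about 2 mm. A picture is of the moment at which its call begins. There is no depth.
- workorder.hand_in(): hands the job in, once; it reports no verdict.
The state is a dict: "time": time; "joint_pos": joint angles; "qd": joint speeds; "joint_efforts": joint torques, N m; "tool_pos": TCP position; "tcp_rot": TCP orientation; "ft_force": force on the tool from outside, world axes, zero at the start; "wrist_torque": the same for the moment, N m; "finger_gap": finger opening in mm.
Only numpy, scipy, OpenCV 4.12 (cv2) and the standard library are available. Lean on these libraries where they do the work, as an engineer would, in place of code of your own. Each camera call takes 0.05 s, during which the arm holds its last target.

TASK

Set the carving rail up for the next seal stone: take the hammer-head stop with the yellow grip from its wooden rest, lower its head lengthwise into the slot of the steel rail at the green pointer until its collar lies on the rail, then give it a quarter turn, either way, so that the head lies squarely under the lips of the slot, and let go. Leave the stop with the blue grip in its rest.

Things in the scene. Friction and masses are not known exactly. Their poses are not given: they have to be found in the camera images.
- yellow_stop_grip (a point): Centre of the yellow grip bar (40 x 16 x 46 mm high) of an upright hammer-head stop, 67 mm tall, 140 g, loose in a wooden rest. From below: steel head 44 x 16 x 8 mm, neck 14 mm dia. x 8 mm, collar 46 mm dia. x 5 mm (lies on the rest), grip. Grip and head are parallel. The point is 44 mm above the head's underside, 23 mm above the collar's top; x along the long side, y across the 16 mm, z up.
- blue_stop_grip (a point): The same point of the spare stop, alike but with a blue grip; not used. Either stop stands in its own rest, a fixed wooden block 80 x 60 x 25 mm whose through pocket (48 x 20 mm) takes the head; the collar lies on the block, so lift straight up.
- mark (a point): The place shown by the green pointer clip (green tabs on the rail's flanks, green lines on its lips): on the slot's middle line, level with the top of the lips, 42 mm above the table; x along the slot, y across, z up. With the collar on the rail the grip's centre is 28 mm above this point, and the head has 4 mm of play under the lips.
- rail: Fixed slotted steel strut, 200 x 56 mm, on a wooden base; origin: centre of the base's underside; x along the slot. Slot 28 mm wide, open upwards, lips 4 mm thick, channel inside 51 mm wide and 27 mm deep from the lips' top. A wooden cheek 30 mm higher than the lips stands at its +x end, at least 85 mm from the pointer's point.
Not all that is in view belongs to the job. Of the things like the part that bears yellow_stop_grip, leave any that is orange; of the rest the larger one is meant.

How it is judged:
By the outcome, as a careful person would: the job done as asked, in the order asked, and still so for the second after the job is handed in, with the robot touching nothing.
It also fails if it takes over 43 s, if anything falls off the work surface, if the arm or the gripper's body presses on something with over 40 N, if the wrist force passes 120 N, or if a joint passes its speed limit or range.

## Working session

There is one attempt and no reset: what is moved stays moved. The work goes in short steps, Python scripts to look and compute and a tool call to move; the robot and the scene stay as the last step left them, time stands still between calls to the robot, and variables do not carry over. Pictures are saved under pics/ and viewed, and the job is handed in when it is done.

Besides the shell and the picture viewer there is one more tool, called after "Emit:" in YAML: its name, and indented under it one key for each argument. send_rows: Moves the arm, as the interface text tells. Its arguments: {"type":"object","properties":{"offset":{"type":"array","items":{"type":"array","items":{"type":"number"}}},"dr":{"type":"array","items":{"type":"array","items":{"type":"number"}}},"grip":{"type":"array","items":{"type":"number"}},"force":{"type":"number"}},"required":["offset","dr","grip"]}

```bash
mkdir -p pics; ls
python3 - <<'E'
from bench import r,snapshot,workorder
import cv2,numpy as np,pickle
print(r.sense())
for n in("scene","top","wrist"):
    s=snapshot(n); pickle.dump(s,open(n+'.pkl','wb'))
    cv2.imwrite(f'pics/{n}0.png',s['pixels'][:,:,::-1])
    print(n,{k:(v if k!='pixels' else 0) for k,v in s.items()})
E
```

```text
pics
{'time': 0.0, 'joint_pos': array([ 6.91871758e+01,  7.51557737e+00,  8.53305377e+01, -2.43743387e-03,
        8.72611126e+01, -4.89463497e+00]), 'qd': array([ 0.07546355, -0.06180858, -0.01204557,  0.03425946, -0.01184025,
        0.0404664 ]), 'joint_efforts': array([-1.29696375e-03, -5.69416595e+01, -5.00535321e+01, -4.12122436e-04,
        1.47263700e-02,  1.63088419e-05]), 'tool_pos': array([164.36904233, 576.46636243, 230.22747836]), 'tcp_rot': array([ -93.59405152,   89.8927447 , -109.51212199]), 'ft_force': array([ 0.66084683,  0.32823169, -0.87725927]), 'wrist_torque': array([0.01185263, 0.03439294, 0.03377026]), 'finger_gap': 85.19321500913061}
scene {'pixels': 0, 'fx': 467.9976309084088, 'fy': 467.9976309084088, 'cx': 264.12801706271875, 'cy': 201.60284272256195, 'world_to_cam': array([[-8.16807601e-01, -5.76723925e-01, -1.46580193e-02,
         3.26109204e+02],
       [ 2.50783768e-01, -3.77834556e-01,  8.91262335e-01,
        -2.26091422e+02],
       [-5.19550618e-01,  7.24313857e-01,  4.53251136e-01,
        -5.68411394e+02],
       [ 0.00000000e+00,  0.00000000e+00
[... 302 characters left out ...]
98e-02,  8.97666493e-02,
        -5.04882539e+02],
       [-9.02672082e-02, -3.11361338e-02,  9.95430747e-01,
        -8.59300071e+02],
       [ 0.00000000e+00,  0.00000000e+00,  0.00000000e+00,
         1.00000000e+00]])}
wrist {'pixels': 0, 'fx': 285.9597563762639, 'fy': 285.9597563762639, 'cx': 259.9857974916027, 'cy': 193.7040529655024, 'world_to_cam': array([[ 2.74453498e-01,  9.61593323e-01, -3.68226826e-03,
        -5.98085734e+02],
       [-9.17110333e-01,  2.60602234e-01, -3.01653963e-01,
         3.90132958e+01],
       [-2.89108829e-01,  8.61670315e-02,  9.53410367e-01,
        -3.80446675e+02],
       [ 0.00000000e+00,  0.00000000e+00,  0.00000000e+00,
         1.00000000e+00]])}
```

View pics/scene0.png

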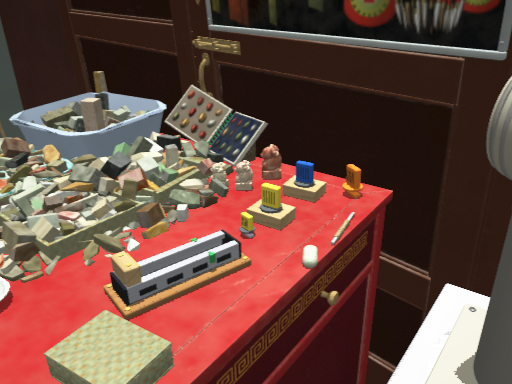

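View pics/top0.png

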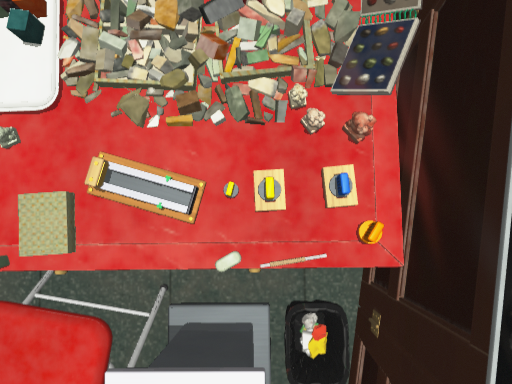

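View pics/wrist0.png

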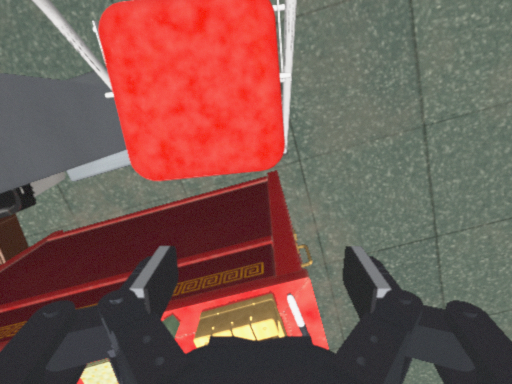

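The scene shows the yellow-grip stop in its rest at top (269,187) / scene (271,197). The other candidates are a small yellow stop at top (231,189) / scene (247,224) and an orange one at top (371,232) / scene (352,182). The blue spare is at top (343,183). The one meant is the larger yellow stop standing in the wooden rest. I'll confirm it in an enlarged crop and measure.

```bash
cat > h.py <<'E'
import numpy as np,cv2,pickle
def ray(s,uv):
    uv=np.asarray(uv,float)
    W=s['world_to_cam'];R=W[:3,:3];t=W[:3,3]
    d=np.array([(uv[0]-s['cx'])/s['fx'],-(uv[1]-s['cy'])/s['fy'],-1.])
    return -R.T@t,R.T@d
def onz(s,uv,z):
    o,d=ray(s,uv);return o+d*(z-o[2])/d[2]
def tri(s1,u1,s2,u2):
    o1,d1=ray(s1,u1);o2,d2=ray(s2,u2)
    A=np.stack([d1,-d2],1);k=np.linalg.lstsq(A,o2-o1,rcond=None)[0]
    p,q=o1+k[0]*d1,o2+k[1]*d2
    return (p+q)/2,np.linalg.norm(p-q)
def proj(s,p):
    W=s['world_to_cam'];c=W[:3,:3]@np.asarray(p,float)+W[:3,3]
    return np.array([s['cx']+s['fx']*c[0]/-c[2],s['cy']+s['fy']*c[1]/c[2]])
def comps(s,lo,hi,amin=6):
    hsv=cv2.cvtColor(s['pixels'],cv2.COLOR_RGB2HSV)
    m=cv2.inRange(hsv,lo,hi)
    n,l,st,c=cv2.connectedComponentsWithStats(m)
    return [(c[i],st[i,4],cv2.minAreaRect(np.argwhere(l==i)[:,::-1].astype(np.float32))) for i in range(1,n) if st[i,4]>=amin],l
E
python3 - <<'E'
from h import *
T=pickle.load(open('top.pkl','rb'));S=pickle.load(open('scene.pkl','rb'))
for nm,s in(('top',T),('scene',S)):
  for cn,lo,hi in(('yel',(25,150,110),(33,255,255)),('green',(55,130,80),(85,255,255)),('blue',(105,150,80),(125,255,255))):
    print(nm,cn)
    for c,a,rct in comps(s,lo,hi)[0]: print('  ',c.round(1),a,np.round(rct[0],1),np.round(rct[1],1),round(rct[2],1))
def crop(s,x0,y0,w,h,k,fn): cv2.imwrite(fn,cv2.resize(s['pixels'][y0:y0+h,x0:x0+w,::-1],None,fx=k,fy=k,interpolation=cv2.INTER_CUBIC))
crop(T,80,145,220,85,3.6,'pics/tc.png');crop(S,100,150,230,160,3.4,'pics/sc.png')
E
```

```text
top yel
   [101.  155.5] 6 [101.  155.5] [1. 2.] 90.0
   [ 95.7 163. ] 7 [ 96. 163.] [2. 2.] 0.0
   [269.3 187.3] 186 [269.3 187.5] [21.3  8.6] 86.4
   [ 90.5 179. ] 8 [ 90.5 179. ] [2.1 2.1] 45.0
   [200.9 184.1] 7 [201.  184.5] [3. 2.] 90.0
   [229.5 188.5] 77 [229.5 188.4] [ 5.6 13.6] 14.0
   [317.2 346.9] 259 [318.1 347.3] [18.2 18.4] 82.4
top green
   [410.1  13.2] 13 [409.9  12.9] [2.2 8.5] 14.0
   [399.6  15.2] 15 [399.6  14.9] [1.7 8.2] 8.1
   [404.8  14. ] 18 [404.8  13.8] [2.4 8.5] 14.0
   [415.2  13.8] 8 [415.5  13.5] [5. 1.] 90.0
   [394.6  15.5] 16 [394.6  15.4] [1.8 7.2] 8.1
   [370.3  18.1] 9 [370.2  18.3] [1.6 7.3] 15.9
   [375.1  18. ] 9 [375.1  17.9] [0.9 8.1] 7.1
   [384.   17.5] 6 [384.   17.5] [5. 0.] -90.0
   [389.  17.] 7 [389.  17.] [6. 0.] -90.0
   [365.9  20.2] 13 [366.   19.5] [7. 2.] 90.0
   [379.3  18.9] 7 [379.5  19. ] [4. 1.] 90.0
   [167.8 177.6] 14 [168.2 177.4] [4.1 3.8] 71.6
   [159.2 205.5] 15 [158.9 205.6] [4.1 3.8] 71.6
top blue
   [343.4 183.6] 194 [342.8 183.6] [20.9 11.5] 83.7
scene yel
   [353.6   2.3] 9 [353.5   2. ] [2. 3.] 90.0
   [357.    7.6] 7 [357.1   7.8] [1.8 3.1] 26.6
   [270.6 195.8] 323 [270.5 195. ] [24. 17.] 90.0
   [247.3 221.3] 126 [246.5 221. ] [18. 11.] 90.0
scene green
   [226.1 120.9] 8 [226. 121.] [2. 2.] 90.0
   [221.7 127.3] 6 [221.5 127.5] [2.8 1.4] 45.0
   [193.2 239.5] 12 [193.2 239.2] [4.4 2.7] 14.0
   [211.8 256.8] 50 [211.5 257. ] [10.  5.] 90.0
scene blue
   [304.4 170.9] 343 [304.5 171. ] [22. 17.] 90.0
```

```bash
ls pics
```

```text
sc.png
scene0.png
tc.png
top0.png
wrist0.png
```

View pics/tc.png

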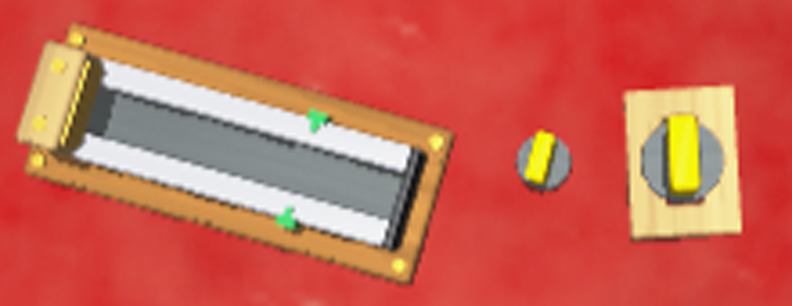

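View pics/sc.png

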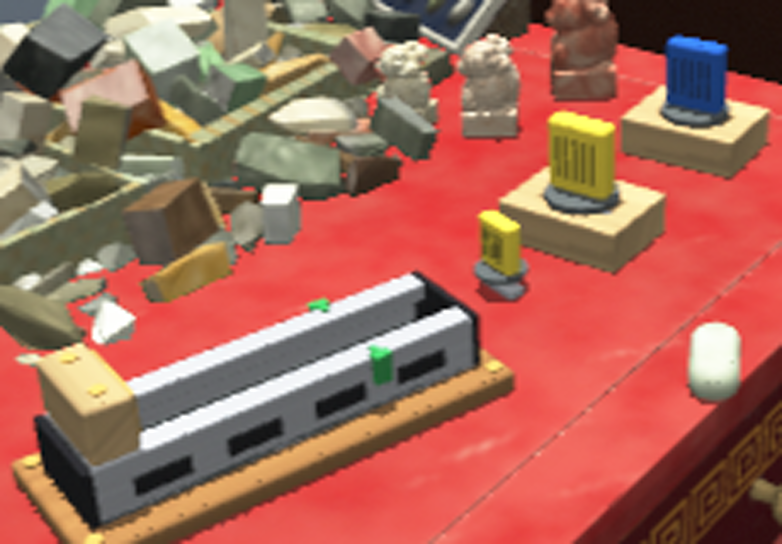

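Confirmed: the tall yellow grip at top (269,187) stands in its rest. The small one at (231,189) stands loose on the table, so it's a decoy. The green tabs in top view are at (168,177) and (159,205).

Run:
```python
from h import *
T=pickle.load(open('top.pkl','rb'));S=pickle.load(open('scene.pkl','rb'))
def rect(s,m,z,nm):
    c=cv2.findContours(m,cv2.RETR_EXTERNAL,cv2.CHAIN_APPROX_NONE)[0]
    c=max(c,key=cv2.contourArea).reshape(-1,2)
    P=np.array([onz(s,p,z)[:2] for p in c],np.float32)
    b=cv2.minAreaRect(P);print(nm,np.round(b[0],1),np.round(b[1],1),round(b[2],1)); return P
def grow(m,seed):
    n,l=cv2.connectedComponents(m);return (l==l[seed[1],seed[0]]).astype(np.uint8)*255
hsv=cv2.cvtColor(T['pixels'],cv2.COLOR_RGB2HSV)
print('cam',ray(T,(0,0))[0].round(),ray(S,(0,0))[0].round())
y=cv2.inRange(hsv,(24,120,60),(34,255,255)); rect(T,grow(y,(269,187)),76,'grip allyellow')
y=cv2.inRange(hsv,(24,120,200),(34,255,255)); rect(T,grow(y,(269,187)),76,'grip bright')
# rest : non red
red=cv2.inRange(hsv,(0,150,60),(8,255,255))|cv2.inRange(hsv,(172,150,60),(180,255,255))
nr=cv2.bitwise_not(red); rect(T,grow(nr,(258,200)),25,'rest')
w=cv2.inRange(hsv,(0,0,190),(180,60,255))
for sd in((140,174),(130,190)):
    print(w[sd[1],sd[0]],hsv[sd[1],sd[0]])
n,l,st,c=cv2.connectedComponentsWithStats(w)
for i in range(1,n):
    if st[i,4]>150 and st[i,1]<230 and st[i,1]>140:
        print(st[i],c[i]);rect(T,(l==i).astype(np.uint8)*255,42,'lip')
a,b=(167.8,177.6),(159.2,205.5)
A,B=onz(T,a,41),onz(T,b,41);print('tabs',A,B,(A+B)/2,np.linalg.norm(A-B),np.degrees(np.arctan2(*(A-B)[1::-1])))
# scene tabs
print(tri(T,a,S,(193.2,239.5)),tri(T,b,S,(211.8,254)))
# grip: bbox tri
print(tri(T,(269.3,187.3),S,(270.6,195.8)), onz(S,(270.6,185),76))
```

```text
cam [ 423. -162.  897.] [ 28. 514. 464.]
grip allyellow [ 505.4 -175.3] [39.9 16.2] 2.7
grip bright [ 506.3 -175.8] [13.  37.4] 89.0
rest [ 505.9 -175.5] [82.2 61.2] 2.1
255 [120   3 238]
255 [111   8 226]
[109 162  85  30 598] [150.80769231 176.66889632]
lip [534.2  57. ] [174.8  14. ] 73.1
[491 172  21 212 803] [501.79576588 285.72353674]
lip [ 335.2 -609.8] [  7.5 394.4] 80.8
[101 182  87  31 595] [144.77478992 197.17142857]
lip [494.5  69.2] [174.9  13.6] 72.9
tabs [531.77171797  22.44583086  41.        ] [477.2749908   39.20413128  41.        ] [504.52335438  30.82498107  41.        ] 57.01520766680378 -17.093197792011402
(array([532.21150594,  22.91923293,  39.95612583]), np.float64(0.7699982615648385)) (array([476.92289676,  39.21487702,  39.47250786]), np.float64(1.1152267745617315))
(array([ 507.75653665, -176.18257457,   49.21564901]), np.float64(1.419760630898722)) [ 503.32335297 -171.38251011   76.        ]
```

```bash
cat >> h.py <<'E'
from scipy.spatial.transform import Rotation as Ro
def pose(st):
    return np.array(st['tool_pos']),Ro.from_euler('xyz',st['tcp_rot'],degrees=True)
def goalR(yaw): # tool x down, tool y at yaw
    a=np.radians(yaw);x=np.array([0,0,-1.]);y=np.array([np.cos(a),np.sin(a),0]);return Ro.from_matrix(np.stack([x,y,np.cross(x,y)],1))
def yawof(R): y=R.as_matrix()[:,1];return np.degrees(np.arctan2(y[1],y[0]))
def plan(st,p,yaw,n,fromcmd=None):
    P,R=pose(st) if fromcmd is None else fromcmd
    G=goalR(yaw);rv=(R.inv()*G).as_rotvec(degrees=True)
    rows=[];R0=R
    d=(np.asarray(p,float)-P)/n
    for i in range(n):
        rows.append((R0.inv().apply(d)/10).round(3));R0=R0*Ro.from_rotvec(rv/n,degrees=True)
    print('per-row turn',(rv/n).round(2),'dist/row',np.linalg.norm(d).round(1))
    print([list(map(float,x)) for x in rows])
E
python3 - <<'E'
from h import *
from bench import r
s=r.sense();P,R=pose(s);print(R.as_matrix().round(3),yawof(R),s['joint_pos'][[0,5]])
E
```

```text
[[-0.     0.274  0.962]
 [-0.001  0.962 -0.274]
 [-1.    -0.001 -0.   ]] 74.0842664487083 [69.19058978 -4.89366325]
```

Run:
```python
from h import *
from bench import r
s=r.sense();plan(s,(450,200,215),92.4,10)
plan(None,(505.5,-175.5,150),92.4,8,(np.array([450,200,215.]),goalR(92.4)))
```

```text
per-row turn [-1.83 -0.    0.01] dist/row 47.3
[[0.158, -2.838, 3.78], [0.158, -2.958, 3.687], [0.158, -3.074, 3.59], [0.158, -3.187, 3.49], [0.157, -3.297, 3.387], [0.157, -3.404, 3.28], [0.157, -3.507, 3.169], [0.156, -3.607, 3.055], [0.156, -3.702, 2.939], [0.155, -3.794, 2.819]]
per-row turn [0. 0. 0.] dist/row 48.1
[[0.812, -4.719, 0.497], [0.813, -4.719, 0.497], [0.813, -4.719, 0.497], [0.813, -4.719, 0.497], [0.813, -4.719, 0.497], [0.813, -4.719, 0.497], [0.813, -4.719, 0.497], [0.813, -4.719, 0.497]]
```

Emit:
send_rows:
  offset:
    - [0.16, -2.84, 3.78]
    - [0.16, -2.96, 3.69]
    - [0.16, -3.07, 3.59]
    - [0.16, -3.19, 3.49]
    - [0.16, -3.3, 3.39]
  dr:
    - [-1.8, 0, 0]
    - [-1.8, 0, 0]
    - [-1.8, 0, 0]
    - [-1.8, 0, 0]
    - [-1.8, 0, 0]
  grip: [60, 60, 60, 60, 60]
  force: 50

```text
time: 0.78
tool_pos: [307.8, 387.1, 223.0]
tcp_rot: [-107.1, 90.0, -114.0]
ft_force: [0.5, -0.4, -0.3]
finger_gap: 51.5
```

Emit:
send_rows:
  offset:
    - [0.16, -3.4, 3.28]
    - [0.16, -3.51, 3.17]
    - [0.16, -3.61, 3.05]
    - [0.16, -3.7, 2.94]
    - [0.16, -3.8, 2.82]
  dr:
    - [-1.8, 0, 0]
    - [-1.8, 0, 0]
    - [-1.8, 0, 0]
    - [-1.9, 0, 0]
    - [-1.9, 0, 0]
  grip: [60, 60, 60, 60, 60]

```text
time: 1.4
tool_pos: [449.9, 198.2, 215.1]
tcp_rot: [150.4, 90.0, 152.8]
ft_force: [0.3, 1.1, -0.2]
finger_gap: 51.6
```

Emit:
send_rows:
  offset:
    - [0.81, -4.72, 0.5]
    - [0.81, -4.72, 0.5]
    - [0.81, -4.72, 0.5]
    - [0.81, -4.72, 0.5]
    - [0.81, -4.72, 0.5]
  dr:
    - [0, 0, 0]
    - [0, 0, 0]
    - [0, 0, 0]
    - [0, 0, 0]
    - [0, 0, 0]
  grip: [60, 60, 60, 60, 60]

```text
time: 2.02
tool_pos: [483.6, -36.7, 174.4]
tcp_rot: [69.1, 90.0, 71.3]
ft_force: [0.9, 1.6, 0.6]
finger_gap: 51.4
```

Emit:
send_rows:
  offset:
    - [0.81, -4.72, 0.5]
    - [0.81, -4.72, 0.5]
    - [0.81, -4.72, 0.5]
    - [0, 0, 0]
  dr:
    - [0, 0, 0]
    - [0, 0, 0]
    - [0, 0, 0]
    - [0, 0, 0]
  grip: [60, 60, 60, 60]

```text
time: 2.52
tool_pos: [503.6, -178.9, 149.3]
tcp_rot: [178.0, 89.9, -179.9]
ft_force: [-0.1, 1.3, -0.0]
finger_gap: 51.3
```

Run:
```python
from h import *
from bench import r,snapshot
s=r.sense();P,R=pose(s);print(s['time'],P,yawof(R),s['finger_gap'],s['ft_force'])
for n in('wrist','top'):
    q=snapshot(n);cv2.imwrite(f'pics/{n}1.png',q['pixels'][:,:,::-1]);pickle.dump(q,open(n+'1.pkl','wb'))
    print(n,proj(q,(505.5,-175.5,76)),proj(q,(504.5,30.8,42)))
plan(s,(505.5,-175.5,38),92.4,5)
```

```text
2.525 [ 503.60195753 -178.86156287  149.32706902] 92.0705467278339 51.29555822717547 [-0.12147963  1.34039297 -0.00691019]
wrist [264.86593123 207.52986392] [488.19132474 201.39938152]
top [269.37389437 187.39096377] [163.40911253 191.47986305]
per-row turn [-0.07 -0.02 -0.  ] dist/row 22.3
[[2.226, 0.066, 0.044], [2.226, 0.066, 0.043], [2.227, 0.066, 0.043], [2.227, 0.066, 0.042], [2.227, 0.066, 0.041]]
```

View pics/wrist1.png

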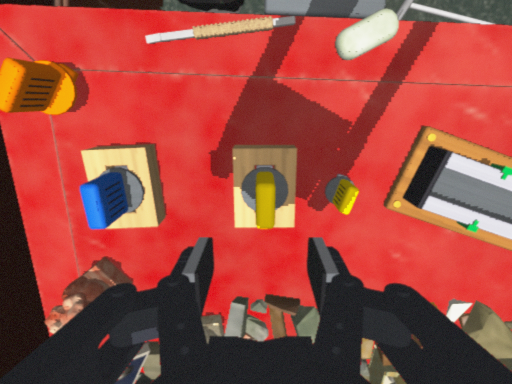

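The wrist view shows the yellow stop at (265,200), and its column agrees with the projected 265. I'm going down to grasp it.

Emit:
send_rows:
  offset:
    - [2.23, 0.07, 0.04]
    - [2.23, 0.07, 0.04]
    - [2.23, 0.06, 0.04]
    - [2.23, 0.06, 0.04]
    - [2.23, 0.06, 0.04]
  dr:
    - [0, 0, 0]
    - [0, 0, 0]
    - [0, 0, 0]
    - [-0.2, 0, 0]
    - [0, 0, 0]
  grip: [60, 60, 60, 60, 60]

```text
time: 3.25
tool_pos: [506.5, -171.3, 38.7]
tcp_rot: [6.4, 90.0, 9.0]
ft_force: [0.7, -0.1, 0.5]
finger_gap: 51.2
```

Emit:
send_rows:
  offset:
    - [0, 0, 0]
    - [0, 0, 0]
  dr:
    - [0, 0, 0]
    - [0, 0, 0]
  grip: [60, 60]

```text
time: 3.5
tool_pos: [506.8, -172.3, 40.0]
tcp_rot: [-20.9, 89.9, -18.3]
ft_force: [0.1, -0.6, 0.8]
finger_gap: 51.2
```

Run:
```python
from h import *
from bench import r,snapshot
s=r.sense();P,R=pose(s);print(s['time'],P,yawof(R),s['finger_gap'],s['ft_force'])
plan(s,(505.5,-175.5,38),92.4,1)
q=snapshot('wrist');cv2.imwrite(f'pics/wrist2.png',q['pixels'][:,:,::-1])
```

```text
3.5 [ 506.79140766 -172.29868792   40.03383214] 92.54304296443131 51.24795977528027 [ 0.1197167  -0.55368669  0.83805617]
per-row turn [0.14 0.05 0.02] dist/row 4.0
[[0.203, -0.314, -0.143]]
```

View pics/wrist2.png

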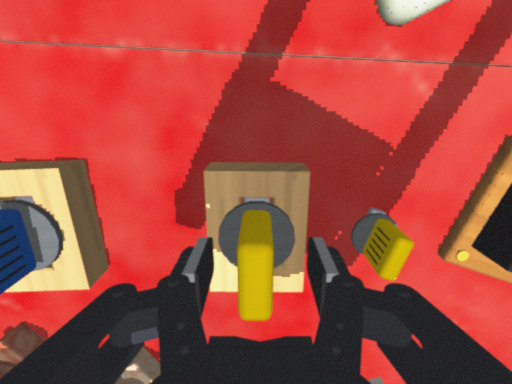

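The wrist view shows the grip at column 255 and the middle of the fingers at 260. That matches the 3 mm error in the measured pose. I'll correct it and close.

Emit:
send_rows:
  offset:
    - [0.2, -0.3, -0.14]
    - [0, 0, 0]
    - [0, 0, 0]
  dr:
    - [0, 0, 0]
    - [0, 0, 0]
    - [0, 0, 0]
  grip: [60, 60, 40]

```text
time: 3.92
tool_pos: [505.0, -176.1, 37.3]
tcp_rot: [-23.2, 90.0, -20.7]
ft_force: [1.0, -0.0, -0.4]
finger_gap: 35.0
```

Emit:
send_rows:
  offset:
    - [0, 0, 0]
    - [0, 0, 0]
    - [0, 0, 0]
    - [0, 0, 0]
    - [0, 0, 0]
  dr:
    - [0, 0, 0]
    - [0, 0, 0]
    - [0, 0, 0]
    - [0, 0, 0]
    - [0, 0, 0]
  grip: [25, 10, 10, 10, 10]
  force: 60

```text
time: 4.55
tool_pos: [505.1, -176.0, 37.1]
tcp_rot: [-29.4, 90.0, -27.0]
ft_force: [0.1, -0.1, 2.7]
finger_gap: 15.2
```

Run:
```python
from h import *
from bench import r,snapshot
s=r.sense();P,R=pose(s);print(s['time'],P,yawof(R),s['finger_gap'],s['ft_force'])
for n in('wrist','top'):
    q=snapshot(n);cv2.imwrite(f'pics/{n}3.png',q['pixels'][:,:,::-1]);pickle.dump(q,open(n+'3.pkl','wb'))
```

```text
4.55 [ 505.07085912 -175.95081439   37.14911245] 92.48223999414421 15.15693789380875 [ 0.09352117 -0.09467321  2.68287745]
```

View pics/wrist3.png

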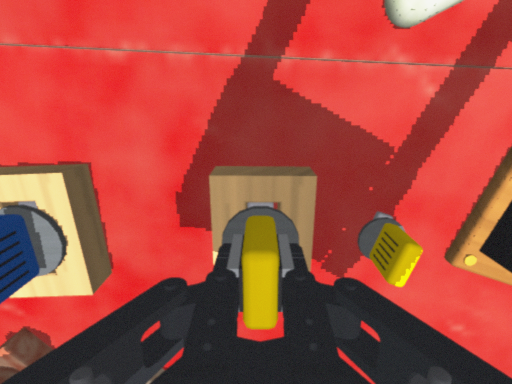

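Gripped: the gap is 15.2 mm on a 16 mm bar, and the wrist view shows the grip centred at (261,270). Next I lift straight up, then carry and turn it.

Emit:
send_rows:
  offset:
    - [-1, 0, 0]
    - [-2, 0, 0]
    - [-3, 0, 0]
    - [-3, 0, 0]
    - [-2.5, 0, 0]
  dr:
    - [0, 0, 0]
    - [0, 0, 0]
    - [0, 0, 0]
    - [0, 0, 0]
    - [0, 0, 0]
  grip: [10, 10, 10, 10, 10]

```text
time: 5.28
tool_pos: [505.0, -175.9, 153.6]
tcp_rot: [-28.8, 90.0, -26.3]
ft_force: [-0.1, -0.7, -0.9]
finger_gap: 15.4
```

Run:
```python
from h import *
from bench import r,snapshot
s=r.sense();P,R=pose(s);print(s['time'],P,yawof(R),s['finger_gap'],s['ft_force'])
plan(s,(504.5,30.8,150),-17.05,12)
```

```text
5.275 [ 504.95744114 -175.90235447  153.64754708] 92.48272721243613 15.424418550268983 [-0.12171993 -0.71157401 -0.88481071]
per-row turn [ 9.13  0.   -0.  ] dist/row 17.2
[[0.03, 1.721, 0.071], [0.03, 1.711, -0.203], [0.03, 1.657, -0.472], [0.03, 1.561, -0.729], [0.03, 1.425, -0.967], [0.03, 1.254, -1.181], [0.03, 1.051, -1.365], [0.03, 0.821, -1.514], [0.03, 0.57, -1.625], [0.03, 0.305, -1.695], [0.03, 0.032, -1.722], [0.03, -0.241, -1.706]]
```

Emit:
send_rows:
  offset:
    - [0.03, 1.72, 0.07]
    - [0.03, 1.71, -0.2]
    - [0.03, 1.66, -0.47]
    - [0.03, 1.56, -0.73]
    - [0.03, 1.43, -0.97]
  dr:
    - [9.1, 0, 0]
    - [9.1, 0, 0]
    - [9.1, 0, 0]
    - [9.1, 0, 0]
    - [9.1, 0, 0]
  grip: [10, 10, 10, 10, 10]

```text
time: 5.9
tool_pos: [504.4, -89.1, 150.8]
tcp_rot: [-151.0, 90.0, 165.6]
ft_force: [0.3, -0.1, -1.0]
finger_gap: 15.4
```

Emit:
send_rows:
  offset:
    - [0.03, 1.25, -1.18]
    - [0.03, 1.05, -1.37]
    - [0.03, 0.82, -1.51]
    - [0.03, 0.57, -1.63]
    - [0.03, 0.31, -1.7]
  dr:
    - [9.1, 0, 0]
    - [9.1, 0, 0]
    - [9.1, 0, 0]
    - [9.2, 0, 0]
    - [9.2, 0, 0]
  grip: [10, 10, 10, 10, 10]

```text
time: 6.52
tool_pos: [503.9, -2.9, 149.3]
tcp_rot: [-106.0, 90.0, 165.0]
ft_force: [-0.7, 0.9, -1.3]
finger_gap: 15.4
```

Emit:
send_rows:
  offset:
    - [0.03, 0.03, -1.72]
    - [0.03, -0.24, -1.71]
    - [0, 0, 0]
    - [0, 0, 0]
  dr:
    - [9.2, 0, 0]
    - [9.1, 0, 0]
    - [0, 0, 0]
    - [0, 0, 0]
  grip: [10, 10, 10, 10]

```text
time: 7.02
tool_pos: [504.0, 30.6, 148.5]
tcp_rot: [4.4, 90.0, -102.4]
ft_force: [0.7, 0.1, -0.9]
finger_gap: 15.9
```

Run:
```python
from h import *
from bench import r,snapshot
s=r.sense();P,R=pose(s);print(s['time'],P,yawof(R),s['finger_gap'],s['ft_force'],s['joint_pos'].round(1))
for n in('wrist','top','scene'):
    q=snapshot(n);cv2.imwrite(f'pics/{n}4.png',q['pixels'][:,:,::-1]);pickle.dump(q,open(n+'4.pkl','wb'))
    print(n,proj(q,(504.5,30.8,42)))
plan(s,(504.5,30.8,78),-17.05,3)
```

```text
7.025 [504.01542842  30.63516298 148.53850787] -16.828882286492547 15.917724014030892 [ 0.6900979   0.1075045  -0.91563608] [ -2.3  -4.2 105.9  -0.   78.3  14.5]
wrist [260.59899882 190.97964612]
top [163.40911253 191.47986305]
scene [202.247187   245.35293337]
per-row turn [ 0.07  0.01 -0.  ] dist/row 23.5
[[2.351, 0.014, -0.011], [2.351, 0.014, -0.01], [2.351, 0.014, -0.01]]
```

View pics/wrist4.png

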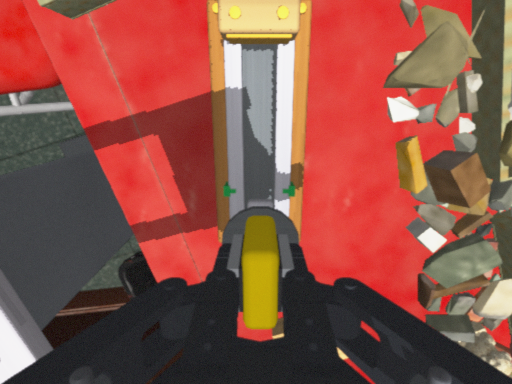

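View pics/scene4.png

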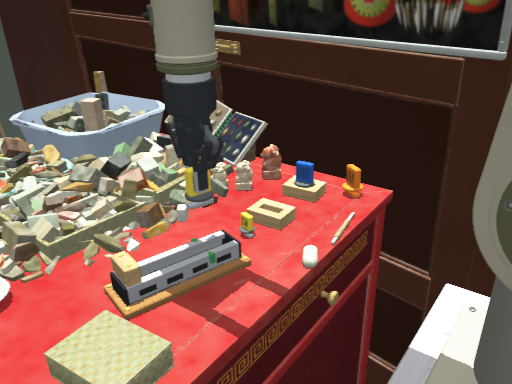

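Wrist view: the green tabs are at (229,190) and (291,190), so their middle is (260,190). The projected mark is (260.6,191), so they agree. The slot runs vertically in line with the grip at column 261. Going down to just above the lips.

Emit:
send_rows:
  offset:
    - [2.3, 0.01, -0.01]
    - [2.3, 0.01, -0.01]
    - [2.3, 0.01, -0.01]
    - [0, 0, 0]
    - [0, 0, 0]
  dr:
    - [0.2, 0, 0]
    - [0, 0, 0]
    - [0, 0, 0]
    - [0, 0, 0]
    - [0, 0, 0]
  grip: [10, 10, 10, 10, 10]

```text
time: 7.8
tool_pos: [505.0, 30.9, 80.3]
tcp_rot: [102.7, 90.0, -4.5]
ft_force: [0.3, -0.0, -0.0]
finger_gap: 15.7
```

Run:
```python
from h import *
from bench import r,snapshot
s=r.sense();P,R=pose(s);print(s['time'],P,yawof(R),s['finger_gap'],s['ft_force'])
q=snapshot('scene');cv2.imwrite('pics/scene5.png',cv2.resize(q['pixels'][160:310,90:290,::-1],None,fx=4,fy=4,interpolation=cv2.INTER_CUBIC))
q=snapshot('wrist');cv2.imwrite('pics/wrist5.png',q['pixels'][:,:,::-1]);print(proj(q,(504.5,30.8,42)))
plan(s,(504.5,30.8,56),-17.05,4)
```

```text
7.8 [504.9908518   30.88981443  80.31449217] -17.213150511944917 15.670374388610467 [ 0.25353886 -0.02920123 -0.01098808]
[258.76561728 221.35717131]
per-row turn [-0.04 -0.   -0.01] dist/row 6.1
[[0.608, -0.012, 0.006], [0.608, -0.011, 0.006], [0.608, -0.011, 0.006], [0.608, -0.011, 0.006]]
```

View pics/scene5.png

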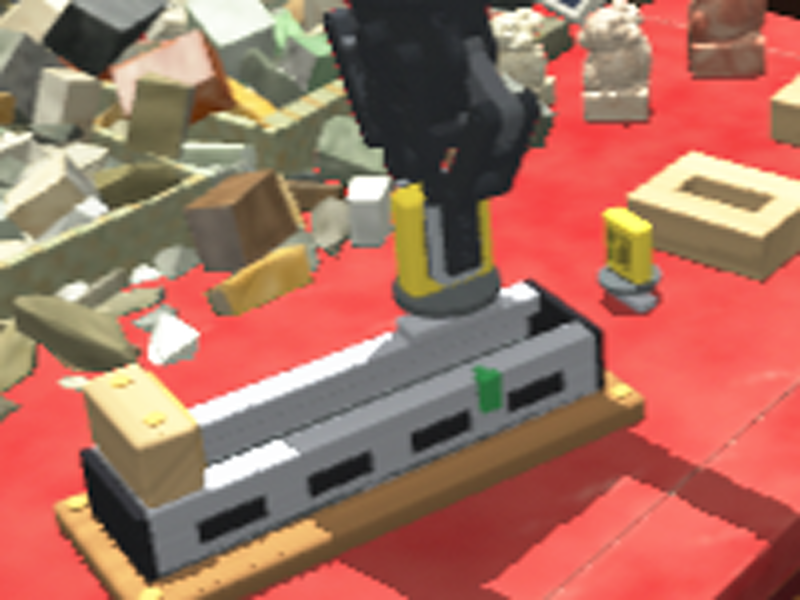

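View pics/wrist5.png

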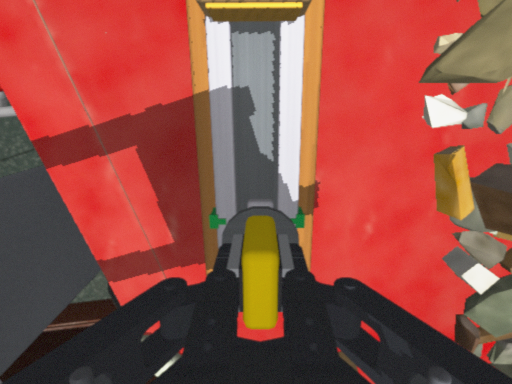

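The head is hovering over the slot with its long side along it. I'll measure the lateral offset in the wrist view more closely.

Run:
```python
from h import *
im=cv2.imread('pics/wrist5.png');hsv=cv2.cvtColor(im,cv2.COLOR_BGR2HSV)
y=cv2.inRange(hsv,(22,120,60),(36,255,255))
for rr in(222,240,260,290,310,322):
    c=np.where(y[rr,225:295])[0]+225;print('grip',rr,c.min(),c.max(),(c.min()+c.max())/2)
g=cv2.inRange(hsv,(50,100,40),(90,255,255));
for a,b in((200,230),(285,315)):
    p=np.argwhere(g[205:235,a:b])+[205,a];print(p.min(0),p.max(0),p.mean(0))
for rr in(60,100,140,180,205,212): print(rr,im[rr,195:320].mean(1).round().astype(int).tolist())
cv2.imwrite('pics/w5c.png',cv2.resize(im[180:270,190:330],None,fx=5,fy=5,interpolation=cv2.INTER_CUBIC))
```

```text
grip 222 246 274 260.0
grip 240 243 276 259.5
grip 260 241 279 260.0
grip 290 242 278 260.0
grip 310 243 277 260.0
grip 322 245 275 260.0
[208 209] [228 225] [219.88757396 215.24852071]
[207 291] [227 303] [219.18421053 298.71710526]
60 [143, 143, 142, 148, 147, 148, 149, 146, 150, 150, 150, 151, 183, 219, 235, 236, 237, 238, 238, 238, 237, 235, 235, 238, 238, 239, 239, 239, 240, 240, 240, 240, 241, 240, 234, 201, 143, 130, 150, 151, 150, 146, 147, 149, 152, 151, 157, 156, 155, 155, 157, 160, 158, 156, 154, 156, 157, 153, 153, 156, 156, 153, 152, 152, 153, 155, 160, 154, 154, 154, 153, 148, 152, 156, 158, 154, 152, 147, 126, 101, 84, 87, 87, 89, 142, 209, 235, 240, 241, 241, 241, 241, 239, 237, 236, 237, 238, 239, 238, 238, 238, 238, 238, 238, 240, 239, 237, 221, 188, 159, 155, 155, 154, 152, 151, 149, 149, 149, 148, 150, 150, 150, 151, 151, 145]
100 [77, 79, 83, 81, 79, 86, 82, 84, 87, 86, 85, 87, 88, 83, 102, 123, 140, 140, 140, 147, 142, 141, 142, 140, 141, 142, 143, 147, 144, 143, 144, 146, 148, 148, 148, 144, 130, 103, 84, 84, 79, 81, 78, 82, 78, 81, 80, 84, 82, 82, 83, 82, 84, 
[... 1923 characters left out ...]
 135, 134, 133, 131, 132, 133, 134, 133, 131, 132, 134, 132, 115, 91, 85, 81, 85, 82, 85, 84, 87, 83, 75, 76, 71, 76, 73, 75, 72, 64, 64, 68, 68, 93, 111]
212 [69, 68, 69, 73, 71, 72, 75, 72, 75, 77, 82, 85, 81, 84, 82, 79, 69, 55, 46, 53, 62, 104, 126, 128, 131, 135, 133, 137, 136, 137, 136, 134, 136, 136, 134, 135, 133, 133, 135, 132, 120, 97, 74, 60, 54, 56, 58, 64, 73, 77, 75, 76, 76, 77, 77, 72, 75, 77, 75, 74, 73, 71, 71, 75, 71, 72, 73, 75, 74, 75, 76, 73, 75, 71, 75, 73, 73, 71, 74, 73, 73, 69, 68, 64, 54, 58, 64, 85, 113, 127, 133, 135, 134, 131, 132, 134, 132, 128, 130, 132, 133, 129, 102, 66, 53, 47, 49, 60, 75, 81, 79, 79, 76, 77, 79, 79, 79, 75, 96, 113, 114, 114, 114, 115, 115]
```

View pics/w5c.png

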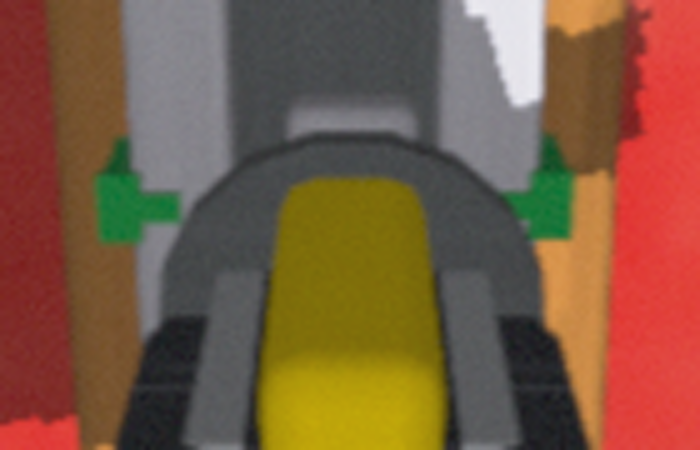

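At row 205 the slot edges are at columns 236 and 277 (middle 256.5). The head spans 247.5–272.5 (middle 260), so the head sits about 2.3 mm towards tool +y. I'll shift -2 mm in y and lower.

Emit:
send_rows:
  offset:
    - [0, -0.2, -0.05]
    - [0, 0, 0]
    - [0.5, 0, 0]
    - [0.5, 0, 0]
    - [0, 0, 0]
  dr:
    - [0, 0, 0]
    - [0, 0, 0]
    - [0, 0, 0]
    - [0, 0, 0]
    - [0, 0, 0]
  grip: [10, 10, 10, 10, 10]

```text
time: 8.52
tool_pos: [502.0, 32.3, 68.5]
tcp_rot: [-74.9, 89.9, 177.9]
ft_force: [-0.6, 0.4, -0.5]
finger_gap: 15.2
```

Run:
```python
from h import *
from bench import r,snapshot
s=r.sense();P,R=pose(s);print(s['time'],P,yawof(R),s['finger_gap'],s['ft_force'])
q=snapshot('wrist');im=q['pixels'][:,:,::-1];cv2.imwrite('pics/wrist6.png',cv2.resize(im[150:300,170:350],None,fx=4,fy=4,interpolation=cv2.INTER_CUBIC))
hsv=cv2.cvtColor(im.copy(),cv2.COLOR_BGR2HSV);g=cv2.inRange(hsv,(50,100,40),(90,255,255))
n,l,st,c=cv2.connectedComponentsWithStats(g)
print([ (st[i].tolist(),c[i].round(1)) for i in range(1,n) if st[i,4]>20])
```

```text
8.525 [502.03209673  32.25781798  68.5031005 ] -17.215067665675658 15.168452524669771 [-0.57689267  0.40260559 -0.50794867]
[([212, 214, 13, 23, 178], array([216.9, 227.5])), ([296, 214, 17, 22, 196], array([306.1, 227.1]))]
```

View pics/wrist6.png

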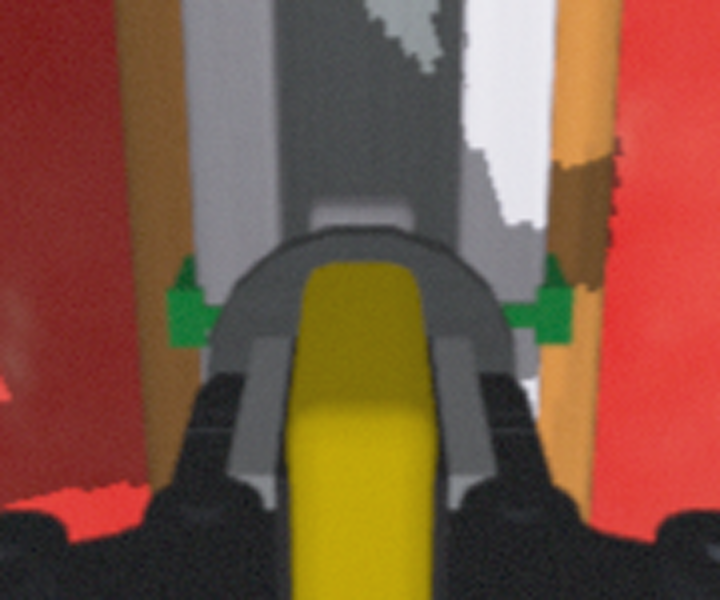

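The offset is now about 0.7 mm the other way. I'll trim it and lower on towards collar contact (expected at TCP z ≈ 54).

Emit:
send_rows:
  offset:
    - [0, 0.08, 0]
    - [0.4, 0, 0]
    - [0.4, 0, 0]
    - [0.4, 0, 0]
    - [0, 0, 0]
  dr:
    - [0, 0, 0]
    - [0, 0, 0]
    - [0, 0, 0]
    - [0, 0, 0]
    - [0, 0, 0]
  grip: [10, 10, 10, 10, 10]

```text
time: 9.2
tool_pos: [503.0, 32.0, 56.8]
tcp_rot: [-74.9, 89.9, 177.9]
ft_force: [0.0, -0.0, -1.3]
finger_gap: 15.4
```

Run:
```python
from h import *
from bench import r,snapshot
s=r.sense();P,R=pose(s);print(s['time'],P,yawof(R),s['finger_gap'],s['ft_force'])
q=snapshot('scene');cv2.imwrite('pics/scene7.png',cv2.resize(q['pixels'][160:310,90:290,::-1],None,fx=4,fy=4,interpolation=cv2.INTER_CUBIC))
```

```text
9.2 [502.99028159  32.00215109  56.78635753] -17.21771626501374 15.380697748904236 [ 0.04221906 -0.04562082 -1.27284536]
```

View pics/scene7.png

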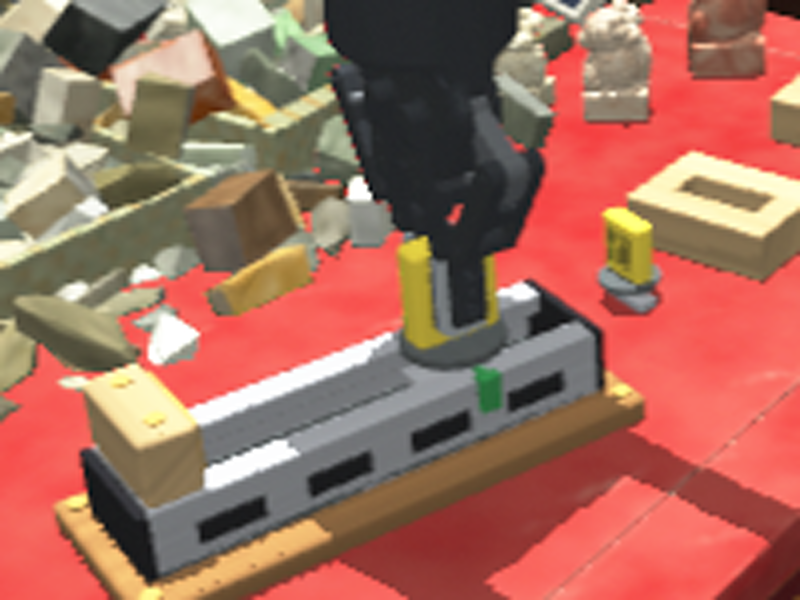

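Emit:
send_rows:
  offset:
    - [0.15, 0, 0]
    - [0.1, 0, 0]
    - [0, 0, 0]
  dr:
    - [0, 0, 0]
    - [0, 0, 0]
    - [0, 0, 0]
  grip: [10, 10, 10]

```text
time: 9.62
tool_pos: [503.4, 32.0, 54.9]
tcp_rot: [-84.1, 90.0, 168.7]
ft_force: [0.7, 0.6, -0.5]
finger_gap: 15.4
```

Run:
```python
from h import *
from bench import r,snapshot
s=r.sense();P,R=pose(s);print(s['time'],P,yawof(R),s['finger_gap'],s['ft_force'])
q=snapshot('scene')
for z in(42,47): print(z,proj(q,(504.5,30.8,z)),proj(q,(P[0],P[1],z)))
u=np.array([.293,.956,0])*10
print('slot 10mm px',proj(q,np.array([504.5,30.8,42])+u)-proj(q,(504.5,30.8,42)))
```

```text
9.625 [503.44110047  32.00687573  54.8623543 ] -17.216062299625378 15.418018409996646 [ 0.71544066  0.62663123 -0.53763687]
42 [202.247187   245.35293337] [202.23563451 245.86070457]
47 [202.02538691 242.82864621] [202.01339891 243.33330517]
slot 10mm px [-5.14766178  2.01959885]
```

Run:
```python
from h import *
from bench import r,snapshot
q=snapshot('wrist');pickle.dump(q,open('w8.pkl','wb'));im=q['pixels'][:,:,::-1].copy()
cv2.imwrite('pics/wrist8.png',cv2.resize(im[150:300,170:350],None,fx=4,fy=4,interpolation=cv2.INTER_CUBIC))
hsv=cv2.cvtColor(im,cv2.COLOR_BGR2HSV);g=cv2.inRange(hsv,(50,100,40),(90,255,255))
n,l,st,c=cv2.connectedComponentsWithStats(g)
print([ (st[i].tolist(),c[i].round(1)) for i in range(1,n) if st[i,4]>20])
print('cam',ray(q,(0,0))[0].round(1))
print(im[195:230,260].mean(1).round().astype(int).tolist())
```

```text
[([206, 223, 16, 24, 221], array([211.8, 237.1])), ([299, 222, 16, 25, 208], array([307.8, 236.5]))]
cam [526.7 105.8 196.8]
[75, 74, 73, 76, 88, 91, 104, 118, 123, 132, 127, 85, 54, 58, 71, 73, 70, 75, 74, 74, 79, 78, 80, 83, 81, 81, 81, 81, 80, 81, 81, 83, 83, 82, 80]
```

View pics/wrist8.png

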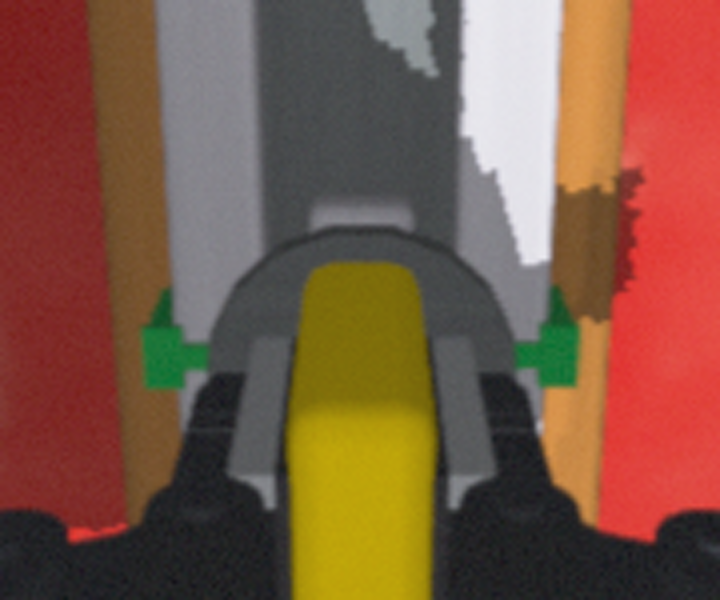

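Run:
```python
from h import *
q=pickle.load(open('w8.pkl','rb'))
u=np.array([.293,.956,0])
e=onz(q,(260,206.2),42.8);m=onz(q,(260.3,238.7),42.2)
print(e,m,'rim-lines along slot',(e-m)@u,'(want 23)')
tc=onz(q,(260,207),47.8);print((tc-m)@u)
a=onz(q,(206,238.7),42);b=onz(q,(315,238.7),42);print(np.linalg.norm(a-b),np.degrees(np.arctan2(*(b-a)[1::-1])))
```

```text
[509.55541475  51.5524542   42.8       ] [503.52836627  31.51440775  42.2       ] rim-lines along slot 20.922297613927284 (want 23)
22.296414787353537
65.27436047919433 -17.18226031037533
```

Two relative measurements agree that the stop sits about 1.5–2 mm on the -x side of the pointer: collar rim against lines is 20.9 mm where it should be 23, and the scene view gives about 1.6 mm. I'll shift 1.5 mm along the slot and seat it.

Emit:
send_rows:
  offset:
    - [0, 0, -0.15]
    - [0.06, 0, 0]
    - [0.06, 0, 0]
    - [0, 0, 0]
  dr:
    - [0, 0, 0]
    - [0, 0, 0]
    - [0, 0, 0]
    - [0, 0, 0]
  grip: [10, 10, 10, 10]

```text
time: 10.22
tool_pos: [504.0, 33.5, 54.1]
tcp_rot: [138.9, 90.0, 31.7]
ft_force: [-2.5, 1.0, 5.4]
finger_gap: 15.2
```

Run:
```python
from h import *
from bench import r,snapshot
s=r.sense();P,R=pose(s);print(s['time'],P,yawof(R),s['finger_gap'],s['ft_force'])
```

```text
10.225 [504.04705324  33.51515369  54.14270534] -17.213476866417423 15.157266657996091 [-2.51016907  0.96924325  5.44447183]
```

The collar is on the rail: TCP z is 54.1 as expected, with 5.4 N upward. Now the quarter turn.

Emit:
send_rows:
  offset:
    - [0, 0, 0]
    - [0, 0, 0]
    - [0, 0, 0]
    - [0, 0, 0]
    - [0, 0, 0]
  dr:
    - [-9, 0, 0]
    - [-9, 0, 0]
    - [-9, 0, 0]
    - [-9, 0, 0]
    - [-9, 0, 0]
  grip: [10, 10, 10, 10, 10]

```text
time: 10.85
tool_pos: [504.5, 33.5, 54.1]
tcp_rot: [71.0, 89.9, 9.1]
ft_force: [-0.2, 1.2, 2.2]
finger_gap: 15.1
```

Emit:
send_rows:
  offset:
    - [0, 0, 0]
    - [0, 0, 0]
    - [0, 0, 0]
    - [0, 0, 0]
    - [0, 0, 0]
  dr:
    - [-9, 0, 0]
    - [-9, 0, 0]
    - [-9, 0, 0]
    - [-9, 0, 0]
    - [-9, 0, 0]
  grip: [10, 10, 10, 10, 10]

```text
time: 11.48
tool_pos: [504.5, 33.4, 54.1]
tcp_rot: [18.9, 89.9, 2.0]
ft_force: [-1.3, -0.1, 3.0]
finger_gap: 15.6
```

Emit:
send_rows:
  offset:
    - [0, 0, 0]
    - [0, 0, 0]
  dr:
    - [0, 0, 0]
    - [0, 0, 0]
  grip: [10, 10]

```text
time: 11.72
tool_pos: [504.5, 33.4, 54.1]
tcp_rot: [12.5, 89.9, -4.9]
ft_force: [0.8, -0.6, 3.9]
finger_gap: 15.6
```

Run:
```python
from h import *
from bench import r,snapshot
s=r.sense();P,R=pose(s);print(s['time'],P,yawof(R),s['finger_gap'],s['ft_force'],s['wrist_torque'])
for n in('wrist','scene'):
    q=snapshot(n);im=q['pixels'][:,:,::-1];pickle.dump(q,open(n+'9.pkl','wb'))
    im=im if n=='wrist' else cv2.resize(im[160:310,90:290],None,fx=4,fy=4,interpolation=cv2.INTER_CUBIC)
    cv2.imwrite(f'pics/{n}9.png',im)
```

```text
11.725 [504.45303232  33.37766195  54.12979182] 72.58637173096157 15.551099169427097 [ 0.81219116 -0.58289708  3.85454941] [-0.02534479 -0.01873403  0.00439591]
```

View pics/wrist9.png

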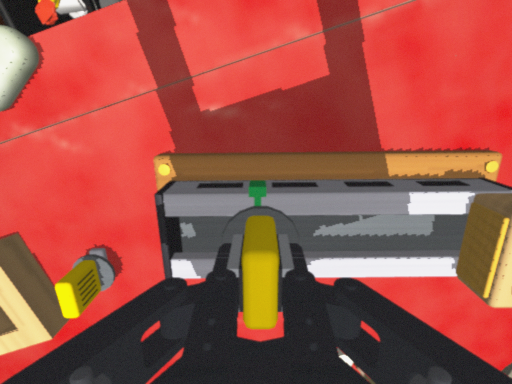

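View pics/scene9.png

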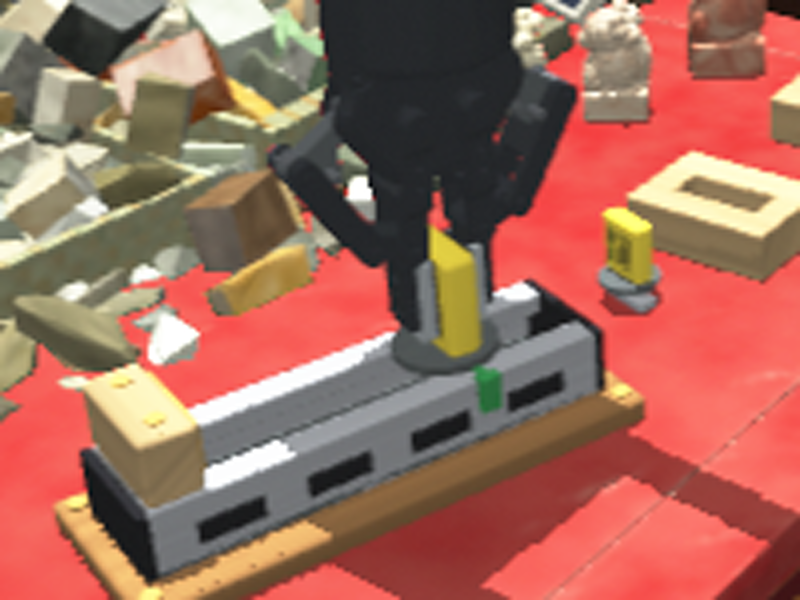

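Run:
```python
from h import *
q=pickle.load(open('wrist9.pkl','rb'));im=q['pixels'][:,:,::-1].copy()
cv2.imwrite('pics/w9c.png',cv2.resize(im[170:290,190:330],None,fx=5.5,fy=5,interpolation=cv2.INTER_CUBIC))
hsv=cv2.cvtColor(im,cv2.COLOR_BGR2HSV)
g=cv2.inRange(hsv,(50,90,40),(90,255,255))
for rr in range(178,212,2):
    c=np.where(g[rr])[0];c=c[(c>230)&(c<290)]
    if len(c):print(rr,c.min(),c.max(),(c.min()+c.max())/2)
gray=im.mean(2)
for rr in(212,218,222,226,230): print(rr,gray[rr,210:310].round().astype(int).tolist())
print(proj(q,(504.5,30.8,42)))
```

```text
182 250 265 257.5
184 250 265 257.5
186 249 265 257.0
188 248 265 256.5
190 249 265 257.0
192 249 266 257.5
194 249 265 257.0
196 249 265 257.0
198 254 260 257.0
200 255 260 257.5
202 255 260 257.5
204 255 260 257.5
206 255 258 256.5
212 [138, 140, 138, 139, 137, 139, 140, 137, 139, 137, 137, 138, 138, 138, 139, 138, 137, 140, 137, 139, 141, 138, 139, 137, 139, 138, 135, 116, 89, 67, 63, 64, 72, 74, 78, 82, 80, 85, 82, 83, 84, 85, 83, 82, 82, 80, 83, 80, 84, 81, 83, 82, 81, 81, 83, 80, 80, 82, 84, 80, 80, 83, 82, 85, 85, 81, 79, 81, 73, 67, 62, 66, 91, 118, 136, 141, 143, 141, 141, 142, 141, 142, 142, 142, 143, 140, 142, 143, 144, 144, 142, 143, 142, 141, 142, 141, 143, 140, 143, 143]
218 [80, 82, 80, 79, 81, 80, 82, 80, 79, 81, 79, 81, 82, 79, 81, 81, 77, 80, 80, 77, 72, 64, 63, 66, 73, 77, 78, 81, 84, 80, 81, 80, 79, 79, 81, 84, 81, 87, 89, 85, 86, 85, 85, 86, 87, 86, 87, 86, 87, 88, 87, 89, 88, 87, 88, 87, 89, 89, 89, 88, 87, 89, 90, 90, 83, 82, 81, 85, 82, 83, 81, 83, 83, 82, 83, 79, 80, 69, 64, 66, 73, 82, 82, 79, 81, 81, 82, 81, 82, 83, 82, 84, 84, 83, 84, 85, 82, 83, 81, 80]
2
[... 541 characters left out ...]
82, 86, 90, 82, 84, 85, 86, 87, 88, 88, 86, 89, 88, 87, 88, 90, 89, 87, 89, 90, 88, 90, 91, 89, 90, 89, 89, 88, 89, 90, 88, 86, 90, 86, 83, 84, 81, 85, 79, 84, 83, 84, 83, 81, 80, 84, 84, 81, 80, 82, 80, 72, 74, 81, 80, 82, 80, 76, 79, 83, 82, 81, 80, 84, 81, 83, 81]
230 [77, 79, 77, 79, 79, 80, 77, 78, 80, 79, 78, 81, 75, 73, 70, 74, 78, 79, 75, 77, 78, 79, 79, 80, 78, 77, 78, 79, 77, 78, 83, 79, 79, 77, 86, 85, 84, 86, 86, 85, 86, 88, 88, 89, 89, 89, 88, 90, 89, 90, 89, 89, 89, 90, 90, 91, 90, 91, 89, 89, 89, 91, 91, 91, 86, 86, 83, 79, 79, 82, 81, 78, 80, 82, 81, 81, 81, 80, 79, 78, 79, 81, 79, 82, 82, 78, 73, 73, 78, 81, 81, 82, 80, 81, 81, 80, 82, 82, 79, 82]
[256.87229283 240.7274787 ]
```

View pics/w9c.png

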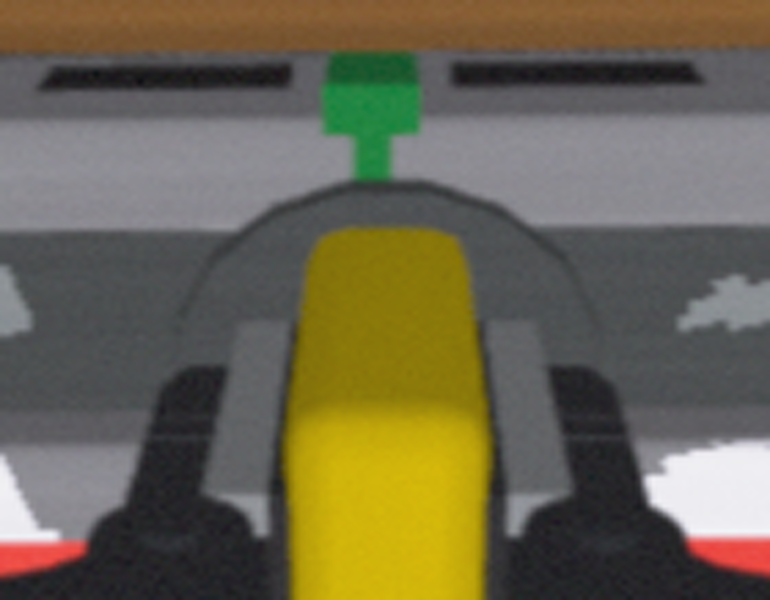

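Here the collar's middle is at column 260.1 and the green line at 257.3. At 1.63 px/mm the stop sits 1.7 mm towards the cheek. The pose says 2.4 mm, and this direct sideways view is better than my earlier oblique estimate. I'll slide back 1.7 mm along the slot (tool y) and fix the 0.4° yaw.

Emit:
send_rows:
  offset:
    - [0, -0.1, 0]
    - [0, -0.07, 0]
    - [0, 0, 0]
  dr:
    - [-0.3, 0, 0]
    - [0, 0, 0]
    - [0, 0, 0]
  grip: [10, 10, 10]

```text
time: 12.2
tool_pos: [503.9, 32.2, 54.1]
tcp_rot: [47.2, 89.9, 30.2]
ft_force: [1.7, 3.5, 5.5]
finger_gap: 15.3
```

Run:
```python
from h import *
from bench import r,snapshot
s=r.sense();P,R=pose(s);print(s['time'],P,yawof(R),s['finger_gap'],s['ft_force'],s['wrist_torque'])
q=snapshot('wrist');im=q['pixels'][:,:,::-1].copy();hsv=cv2.cvtColor(im,cv2.COLOR_BGR2HSV)
g=cv2.inRange(hsv,(50,90,40),(90,255,255))
for rr in range(184,208,4):
    c=np.where(g[rr])[0];c=c[(c>230)&(c<290)]
    if len(c):print(rr,c.min(),c.max(),(c.min()+c.max())/2)
gray=im.mean(2)
for rr in(212,222): print(rr,gray[rr,220:300].round().astype(int).tolist())
```

```text
12.2 [503.92939301  32.16988422  54.12672165] 73.057550701943 15.29174729680538 [1.65224787 3.5438489  5.45652378] [ 0.6287399  -0.25829892 -0.0261439 ]
184 252 268 260.0
188 251 268 259.5
192 251 268 259.5
196 252 268 260.0
200 257 262 259.5
204 257 262 259.5
212 [140, 137, 140, 139, 137, 137, 138, 138, 136, 141, 139, 139, 139, 139, 139, 138, 135, 121, 95, 69, 61, 64, 68, 74, 80, 82, 83, 84, 80, 84, 82, 85, 82, 82, 85, 81, 81, 82, 82, 81, 82, 85, 82, 81, 84, 83, 83, 83, 81, 82, 81, 79, 81, 82, 81, 78, 81, 81, 74, 66, 65, 65, 88, 119, 135, 138, 140, 139, 139, 139, 139, 142, 141, 140, 142, 139, 142, 140, 140, 139]
222 [78, 77, 77, 79, 80, 78, 79, 74, 66, 70, 76, 81, 80, 79, 82, 81, 82, 81, 83, 77, 83, 81, 83, 81, 78, 82, 86, 84, 84, 84, 87, 86, 88, 88, 87, 87, 89, 88, 88, 87, 89, 88, 88, 87, 89, 90, 88, 89, 89, 91, 89, 88, 89, 89, 88, 87, 81, 78, 79, 82, 84, 84, 79, 83, 80, 81, 81, 82, 83, 83, 81, 74, 64, 72, 81, 82, 83, 79, 79, 81]
```

Line at 259.6, collar at 260.1: within 0.3 mm, and yaw is 73.06° against the slot's 72.95°. Releasing.

Emit:
send_rows:
  offset:
    - [0, 0, 0]
    - [0, 0, 0]
    - [0, 0, 0]
    - [0, 0, 0]
    - [0, 0, 0]
  dr:
    - [0, 0, 0]
    - [0, 0, 0]
    - [0, 0, 0]
    - [0, 0, 0]
    - [0, 0, 0]
  grip: [25, 40, 50, 50, 50]

```text
time: 12.88
tool_pos: [503.3, 31.7, 53.6]
tcp_rot: [-145.3, 90.0, -162.2]
ft_force: [0.2, 0.3, 0.5]
finger_gap: 42.5
```

Emit:
send_rows:
  offset:
    - [-1, 0, 0]
    - [-2, 0, 0]
    - [-3, 0, 0]
    - [-4, 0, 0]
    - [-4, 0, 0]
  dr:
    - [0, 0, 0]
    - [0, 0, 0]
    - [0, 0, 0]
    - [0, 0, 0]
    - [0, 0, 0]
  grip: [50, 50, 50, 50, 50]

```text
time: 13.5
tool_pos: [503.3, 31.8, 195.7]
tcp_rot: [9.4, 90.0, -7.5]
ft_force: [-0.2, 0.8, 0.2]
finger_gap: 42.7
```

Emit:
send_rows:
  offset:
    - [0, 5, 0]
    - [0, 5, 0]
    - [0, 5, 0]
    - [0, 5, 0]
    - [0, 0, 0]
  dr:
    - [0, 0, 0]
    - [0, 0, 0]
    - [0, 0, 0]
    - [0, 0, 0]
    - [0, 0, 0]
  grip: [50, 50, 50, 50, 50]

```text
time: 14.12
tool_pos: [561.8, 226.3, 194.0]
tcp_rot: [92.5, 90.0, 75.8]
ft_force: [0.7, 0.2, 0.4]
finger_gap: 42.9
```

Run:
```python
from h import *
from bench import r,snapshot
s=r.sense();P,R=pose(s);print(s['time'],P,yawof(R),s['finger_gap'],s['ft_force'])
for n in('top','scene'):
    q=snapshot(n);im=q['pixels'][:,:,::-1].copy();pickle.dump(q,open(n+'F.pkl','wb'))
    c=im[145:235,80:300] if n=='top' else im[160:310,90:290]
    cv2.imwrite(f'pics/{n}F.png',cv2.resize(c,None,fx=3.6 if n=='top' else 4,fy=3.6 if n=='top' else 4,interpolation=cv2.INTER_CUBIC))
    hsv=cv2.cvtColor(q['pixels'],cv2.COLOR_RGB2HSV)
    if n=='top':
        y=cv2.inRange(hsv,(24,120,60),(34,255,255));k,l,st,c=cv2.connectedComponentsWithStats(y)
        for i in range(1,k):
            if st[i,4]>60 and st[i,0]<260:
                p=np.argwhere(l==i)[:,::-1];b=cv2.minAreaRect(np.array([onz(q,a,93)[:2] for a in p],np.float32));print(c[i],b)
```

```text
14.125 [561.75044541 226.34993354 194.04296919] 73.2904801312493 42.89712326984676 [0.68447106 0.2320627  0.44293981]
[159.9351145  189.25572519] ((503.98138427734375, 25.660137176513672), (23.936147689819336, 38.575958251953125), 72.91203308105469)
[229.56097561 188.57317073] ((502.93963623046875, -102.78804016113281), (11.130928993225098, 25.328861236572266), 75.41100311279297)
```

View pics/topF.png

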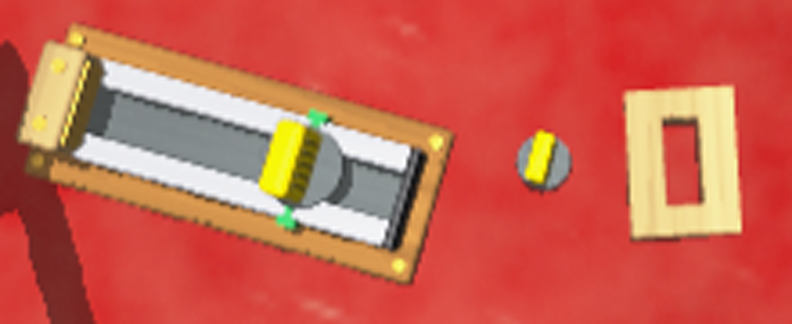

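View pics/sceneF.png

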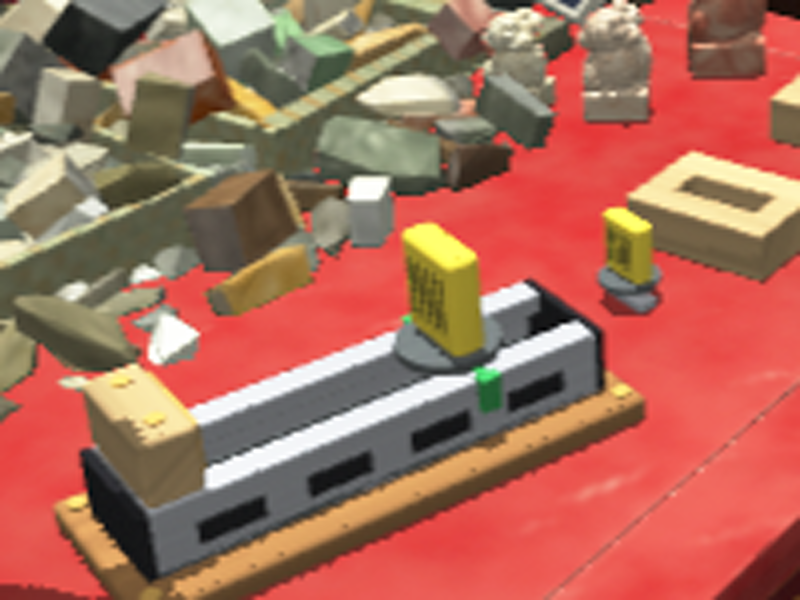

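Both views show the stop upright, its collar on the rail between the green tabs, and the grip squarely across the slot (72.9° for its short side). One last position check on the grip's bright top face.

Run:
```python
from h import *
q=pickle.load(open('topF.pkl','rb'));hsv=cv2.cvtColor(q['pixels'],cv2.COLOR_RGB2HSV)
sub=hsv[175:205,148:178];print(np.unique(sub[(sub[...,0]>22)&(sub[...,0]<35)&(sub[...,1]>150)][:,2]//10*10,return_counts=True))
for z,name,lo in((93,'top face',225),):
    y=cv2.inRange(hsv,(24,150,lo),(34,255,255));k,l,st,c=cv2.connectedComponentsWithStats(y)
    for i in range(1,k):
        if st[i,4]>40 and 140<c[i][0]<180:
            p=np.argwhere(l==i)[:,::-1];b=cv2.minAreaRect(np.array([onz(q,a,z)[:2] for a in p],np.float32));print(name,b)
            m=onz(q,c[i],z);d=m[:2]-[504.5,30.8];print('centre',m,'along',d@[.293,.956],'across',d@[.956,-.292])
# collar: height check: scene grip top edge vs expected corners
s=pickle.load(open('sceneF.pkl','rb'))
h2=cv2.cvtColor(s['pixels'],cv2.COLOR_RGB2HSV);y=cv2.inRange(h2,(24,120,60),(34,255,255));k,l,st,c=cv2.connectedComponentsWithStats(y)
print([st[i].tolist() for i in range(1,k) if st[i,4]>150])
C=np.array([504.5,30.8,0]);u=np.array([.293,.956,0]);v=np.array([.956,-.292,0])
for z in(47,93):print(z,[proj(s,C+a*8*u+b*20*v+[0,0,z]).round(1).tolist() for a in(-1,1) for b in(-1,1)])
```

```text
(array([ 70,  80,  90, 100, 110, 120, 130, 140, 150, 160, 180, 190, 200,
       210, 220, 230, 240], dtype=uint8), array([  4,   9,  14,  11,  36,   6,   2,   1,   2,   1,   6,   1,   3,
         2,   6,   3, 144]))
top face ((505.4921875, 29.74227523803711), (13.911077499389648, 37.58253479003906), 73.37183380126953)
centre [505.39639352  29.7385608   93.        ] along -0.7520925728756656 across 1.1668924538752385
[[351, 0, 38, 16, 262], [241, 212, 12, 19, 176], [191, 216, 20, 33, 473]]
47 [[212.4, 246.2], [200.0, 236.5], [204.1, 249.5], [191.9, 239.6]]
93 [[210.6, 222.0], [197.9, 212.9], [202.0, 225.2], [189.5, 215.9]]
```

```bash
python3 -c "
from bench import r,workorder
print(workorder.hand_in(),r.sense()['time'])"
```

```text
the job is handed in; nothing more can be done
the job is handed in; nothing more can be done
```

The yellow-grip stop is in the rail at the green pointer, and I handed the job in at about 14 s. I took it from its rest and lowered it lengthwise into the slot until the collar touched the rail (5 N, at the expected height). I then gave it a quarter turn, let go and backed away; the blue stop was never approached.

**Last checks (released, arm clear):**
- **Position:** by the top view, the grip is 0.75 mm along and 1.2 mm across from the mark. The head has 3.5 mm of play to each side in the channel.
- **Turn:** the grip lies squarely across the slot, within about 0.5°.
- **Height:** the scene view shows the grip within 2–3 pixels of where a seated collar would put it.
- **Not checked:** the head under the lips can't be seen, so its position is inferred from the grip's angle and height.

**Disagreement:** an oblique wrist view made me shift the stop 1.5 mm along the slot. A direct view after the turn showed that was wrong, so I slid it back 1.7 mm with the collar on the rail, ending 0.3 mm from the pointer line. The last top view puts it 0.75 mm to the other side, within the 2 mm calibration.

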